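# Start the rub tester with its three keys in order

### The job

Start a run on the blue rub tester: with the fingertips lightly press the white key, then the blue key, then the green key, each down about a centimetre, where it stays by itself. Press gently and do not pull the keys up; leave the yellow key and the red stop button unpressed, and do not lift or move any of the loose things around.

Things in the scene. Friction and masses are not known exactly. Their poses are not given: they have to be found in the camera images.
- key_white (a joint): Travel in m of the round white key (sets the counter to zero): grows as the key goes down. Starts at 0 to 0.003; hard stop at 0.022; can be pulled up to -0.006. Slow pushing takes 3 N at once, 4.5 N at 0.006, 5.5 N at 0.010, 8.5 N at the stop. Let go, it stays by friction; from beyond 0.012 it comes back to about 0.012. Pressed: above 0.006; still up: below 0.005.
- key_white_top (a point): Centre of the flat top of the white key, a white cylinder 32 mm across. The top stands 98 mm above the bench less the key's travel, 32 mm above a low round black collar 42 mm across; the point goes down with the key. z is up. The four keys stand in one row along the tester's y axis, 75 mm apart centre to centre, in an order that changes from run to run.
- key_blue (a joint): Travel in m of the round blue key (closes the specimen clamp): grows as the key goes down. Starts at 0 to 0.003; hard stop at 0.022; can be pulled up to -0.006. Slow pushing takes 3 N at once, 4.5 N at 0.006, 5.5 N at 0.010, 8.5 N at the stop. Let go, it stays by friction; from beyond 0.012 it comes back to about 0.012. Pressed: above 0.006; still up: below 0.005.
- key_blue_top (a point): Centre of the flat top of the blue key, a blue cylinder 32 mm across. The top stands 98 mm above the bench less the key's travel, 32 mm above a low round black collar 42 mm across; the point goes down with the key. z is up. The four keys stand in one row along the tester's y axis, 75 mm apart centre to centre, in an order that changes from run to run.
- key_green (a joint): Travel in m of the round green key (starts the rub): grows as the key goes down. Starts at 0 to 0.003; hard stop at 0.022; can be pulled up to -0.006. Slow pushing takes 3 N at once, 4.5 N at 0.006, 5.5 N at 0.010, 8.5 N at the stop. Let go, it stays by friction; from beyond 0.012 it comes back to about 0.012. Pressed: above 0.006; still up: below 0.005.
- key_green_top (a point): Centre of the flat top of the green key, a green cylinder 32 mm across. The top stands 98 mm above the bench less the key's travel, 32 mm above a low round black collar 42 mm across; the point goes down with the key. z is up. The four keys stand in one row along the tester's y axis, 75 mm apart centre to centre, in an order that changes from run to run.
- key_yellow (a joint): Travel in m of the round yellow key (lamp, not wanted): grows as the key goes down. Starts at 0 to 0.003; hard stop at 0.022; can be pulled up to -0.006. Slow pushing takes 3 N at once, 4.5 N at 0.006, 5.5 N at 0.010, 8.5 N at the stop. Let go, it stays by friction; from beyond 0.012 it comes back to about 0.012. It must stay below 0.005.
- key_yellow_top (a point): Centre of the flat top of the yellow key, a yellow cylinder 32 mm across. The top stands 98 mm above the bench less the key's travel, 32 mm above a low round black collar 42 mm across; the point goes down with the key. z is up. The four keys stand in one row along the tester's y axis, 75 mm apart centre to centre, in an order that changes from run to run.
- stop (a joint): Travel in m of the sprung red stop button, 34 mm across in a yellow housing, at the -y end of the key row, 78 mm from the nearest key: 0 is out, 0.006 fully pressed (6 N). Not to be pressed beyond 0.002.
- tester: The rub tester, fixed to the bench: a blue bed 220 x 480 mm whose deck is 60 mm above the bench, the key row along its front edge (x = -55 mm, y = -130, -55, 20 and 95 mm in its frame), a steel rubbing track with an arm behind the keys (x from +10 to +95 mm; the highest part, the cream drive housing behind the stop button, is 110 mm above the bench). Origin under its centre on the bench; x points away from the robot at yaw 0, y along the row.
- weight_brass: Loose brass weight, 40 mm across, 45 mm tall, standing on the deck about 100 mm beyond the +y end of the key row. Origin: centre of its underside. To be left alone.
- weight_steel: Loose steel weight, 48 mm across, 55 mm tall, on the bench between tester and robot. Origin: centre of its underside. To be left alone.
- tray: Loose open turquoise tray 130 x 90 x 45 mm, on the bench off the tester's +y end. Origin: centre of its underside. To be left alone.
- screwdriver: Loose screwdriver lying on the bench between tester and robot, under 40 mm high. To be left alone.
- brush: Loose brush lying on the bench behind the tester, under 40 mm high. To be left alone.
- bottle: Loose white plastic jar with a blue cap, 60 mm across, 90 mm tall, on the bench to the right (-y) of the tester. Origin: centre of its underside. To be left alone.

How it is judged:
By the outcome, as a careful person would: the job done as asked, in the order asked, and still so for the second after the job is handed in, with the robot touching nothing.
It also fails if it takes over 48 s, if anything falls off the work surface, if the arm or the gripper's body presses on something with over 40 N, if the wrist force passes 120 N, or if a joint passes its speed limit or range.

### The arm

A 7-joint arm with a two-finger parallel gripper is mounted at the origin on the work surface. World frame = base frame: x ahead of the robot, y to its left, z up, the work surface at z = 0. Lengths are in m, angles in rad, forces in N, time in s.
With the tool pointing down it reaches from about 0.4 to 0.875 m from the base axis. Payload 19.3 kg.
Tool frame: the origin (TCP) lies midway between the tips of the shut fingers; the grasp point (between the pads) lies 19 mm behind it; z points along the fingers, y is the line along which they close (so a half turn about z gives the same grasp; the last joint's range is limited). The gripper opens to 85 mm and grips with 20 to 120 N. Pads are 22 mm wide; open, the fingers measure 114 mm over their backs; the gripper's body (76 mm by 85 mm) begins 54 mm behind the grasp point. The pads swing forward as they close: fully open they stand 13 mm farther back than shut.
Start: joints at [1.231, 0.521, -0.036, 1.599, 0.021, 1.021, -0.113], TCP at [0.167, -0.602, 0.231] pointing down, gripper open.
Joint ranges: [-2.91, 2.91], [-0.3, 2.13], [-1.5, 1.42], [0.17, 2.43], [-1.26, 4.41], [0.16, 1.93], [-2.52, 2.52]. Speed limits (rad/s): [1.89, 1.89, 2.39, 2.39, 3.01, 3.01, 3.01].

### API

Orientations are given as [roll, pitch, yaw] about the fixed x, y, z axes, in that order (R = Rz(yaw) Ry(pitch) Rx(roll)).
In Python, from workcell import * gives the robot as it stands.
- The arm moves only by the shell command python3 -m creep 'ROWS' [FORCE]. ROWS is JSON, a list that holds one entry, the list of rows, each a list of 7 numbers: the closure, from -1 (fully open) to 1 (shut), then the shift along the tool's x, y, z in m, then the turn, a rotation vector about the tool's x, y, z in degrees. A call has 1 to 10 rows; each row shifts and turns the commanded pose from where the row before left it, along the tool's axes as they then stand; what a row does not reach is not made up. A row lasts 1/10 s, in which the tool goes at most 50 mm and 8.59 degrees, less where a joint would pass 70% of its speed; a pose out of reach is approached as far as the arm can. A call is refused whole if a number of a shift passes 0.05 or a number of a turn 8.59, either way. A call with a gripper value outside its range is refused whole. The fingers move at their own pace and stop on an object; FORCE is the grip in N (left out, the last holds). Time passes only in rows, so rows that do not move let the fingers close. It gives the time, the measured TCP pose, the force, the opening and the grip force at its end, in the units of the state.
- observe(): the state, without advancing time (a new reading comes with each control period).
- grab_frame(name): name is "side" or "top"; returns a dict with "image" (480x640x3 uint8, red, green, blue), "range_z" (480x640 float32, m along the optical axis (not along the pixel's ray), 0 where there is no reading), "fx", "fy", "cx", "cy" (pixels), "R" (3x3) and "t" (3): a world point X has camera coordinates R X + t. Camera axes: x right, y down, z forward; pixel columns grow to the right and rows downward; lengths in m; the calibration is good to about 2 mm. A picture is of the moment at which its call begins.
- job_done(): hands the job in; it is judged then, once.
Trained networks look in a picture, given as the dict that the camera call returned (one of the last four; its "shot" number tells which), for a name from the list of things; names that differ only in an ending like _2 or _b are one class to them, and where a whole thing is asked for, a point or a joint stands for the part that bears it (a point fixed in the world has none). Each returns a list of dicts, best first, with "confidence" (0 to 1); they miss things now and then, are a little off and sometimes report something else, mostly with a low value. They report only what shows in the picture. A call takes as long as a camera call.
- find_in(picture, thing): "extent" ([centre column, centre row, width, height] in pixels, round what is visible of it).
- outline_of(picture, thing): "region" (480x640 bool, what is visible of it) and "extent" ([centre column, centre row, width, height] in pixels, round what is visible of it).
- tip_of(picture, thing): "position" ([column, row] in pixels: a listed point, or the origin of a listed thing).
The state is a dict: "clock": time; "qpos": joint angles; "qd": joint speeds; "joint_efforts": joint torques, N m; "position": TCP position; "tool_rot": TCP orientation; "force": force on the tool from outside, world axes, zero at the start; "moment": the same for the moment, N m; "grip_width": finger opening in m; "finger_force": force on a finger pad.
Only numpy, scipy, OpenCV 4.12 (cv2) and the standard library are available. Lean on these libraries where they do the work, as an engineer would, in place of code of your own. Each camera call takes 0.05 s, during which the arm holds its last target. There are 200 camera calls.

## Working session

There is one attempt and no reset: what is moved stays moved. The work goes in short steps, Python scripts to look and compute and a shell command to move; the robot and the scene stay as the last step left them, time stands still between calls to the robot, and variables do not carry over. Pictures are saved under pics/ and viewed, at most 10 in all, crops included, and the job is handed in when it is done.

```bash
mkdir -p pics; cat > h.py <<'E'
from workcell import *
import numpy as np, cv2
def world(p,u,v,r=3):
    u,v=int(round(u)),int(round(v))
    z=p["range_z"][v-r:v+r+1,u-r:u+r+1]; z=np.median(z[z>0])
    c=np.array([(u-p["cx"])*z/p["fx"],(v-p["cy"])*z/p["fy"],z])
    return p["R"].T@(c-p["t"])
def onplane(p,u,v,h):
    d=p["R"].T@np.array([(u-p["cx"])/p["fx"],(v-p["cy"])/p["fy"],1]); o=-p["R"].T@p["t"]
    return o+d*(h-o[2])/d[2]
E
python3 - <<'E'
from h import *
s=observe();print({k:np.round(s[k],3) for k in("clock","position","tool_rot","force","grip_width")})
for n in("top","side"):
    p=grab_frame(n);cv2.imwrite(f"pics/{n}.png",p["image"][:,:,::-1])
    for k in("white","blue","green","yellow"):
        for f in tip_of(p,f"key_{k}_top")[:2]:
            u,v=f["position"];print(n,k,round(f["confidence"],2),np.round([u,v]),world(p,u,v).round(4),onplane(p,u,v,.097).round(4))
E
```

```text
{'clock': np.float64(0.0), 'position': array([ 0.166, -0.602,  0.231]), 'tool_rot': array([-3.14,  0.  ,  0.27]), 'force': array([ 0.58 , -0.193, -0.713]), 'grip_width': np.float64(0.086)}
top white 0.48 [344. 273.] [ 0.4823 -0.067   0.0937] [ 0.4827 -0.0655  0.097 ]
top blue 0.47 [292. 262.] [0.5135 0.0803 0.0937] [0.5133 0.0815 0.097 ]
top green 0.47 [368. 274.] [ 0.479  -0.1347  0.0974] [ 0.4805 -0.1344  0.097 ]
top yellow 0.44 [316. 265.] [0.5051 0.0122 0.093 ] [0.5034 0.0128 0.097 ]
side white 0.76 [355. 242.] [ 0.4809 -0.0672  0.093 ] [ 0.4766 -0.061   0.097 ]
side blue 0.52 [303. 272.] [0.4935 0.0973 0.0939] [0.491  0.0989 0.097 ]
side green 0.67 [373. 227.] [ 0.4842 -0.1427  0.097 ] [ 0.4829 -0.1426  0.097 ]
side green 0.57 [301. 270.] [0.499  0.0974 0.0966] [0.4977 0.0994 0.097 ]
side yellow 0.69 [324. 253.] [0.5048 0.015  0.0946] [0.5031 0.016  0.097 ]
```

View pics/top.png

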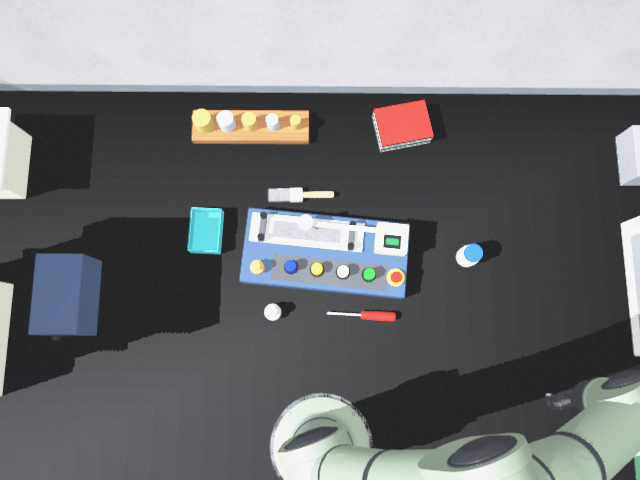

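View pics/side.png

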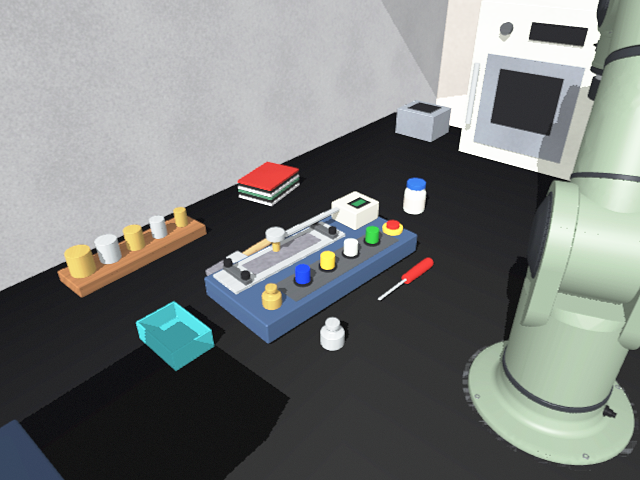

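The top view shows the key row from left to right: blue (291,267), yellow (317,269), white (343,271), green (369,274), then the red stop (396,277). The side view gives the same order. I'll refine the positions with colour and depth.

```bash
python3 - <<'E'
from h import *
for n in("top","side"):
    p=grab_frame(n);z=p["range_z"];v,u=np.mgrid[:480,:640]
    c=np.stack([(u-p["cx"])*z/p["fx"],(v-p["cy"])*z/p["fy"],z],-1);W=(c-p["t"])@p["R"]
    hsv=cv2.cvtColor(p["image"],cv2.COLOR_RGB2HSV).astype(int);H,S,V=hsv[...,0],hsv[...,1],hsv[...,2]
    m={"blue":(abs(H-119)<8)&(S>190)&(V>90),"yellow":(abs(H-29)<5)&(S>150),"white":(S<60)&(V>150),"green":(abs(H-60)<12)&(S>150)}
    g=dict(blue=(.508,.087),yellow=(.499,.013),white=(.481,-.065),green=(.477,-.138))
    for k in m:
        near=np.hypot(W[...,0]-g[k][0],W[...,1]-g[k][1])<.03
        q=m[k]&near&(z>0)&(W[...,2]>.088)&(W[...,2]<.108)
        P=W[q]; uv=np.argwhere(q).mean(0)
        print(n,k,q.sum(),uv[::-1].round(1),P.mean(0).round(4),((P.min(0)+P.max(0))/2).round(4),onplane(p,uv[1],uv[0],.097).round(4))
E
```

```text
top blue 6 [292.5 270.2] [0.4903 0.0787 0.0931] [0.4918 0.0787 0.093 ] [0.4898 0.0785 0.097 ]
top yellow 3 [320.3 270.3] [ 4.897e-01 -1.000e-04  9.450e-02] [0.4878 0.0023 0.0947] [ 0.4894 -0.      0.097 ]
top white 96 [343.  271.1] [ 0.4876 -0.0641  0.0949] [ 0.4879 -0.0643  0.0955] [ 0.4873 -0.064   0.097 ]
top green 15 [369.4 276.1] [ 0.4735 -0.1388  0.0949] [ 0.4779 -0.1378  0.0939] [ 0.4732 -0.1386  0.097 ]
side blue 137 [302.4 269.6] [0.4995 0.0923 0.0947] [0.5011 0.0909 0.0935] [0.4972 0.0947 0.097 ]
side yellow 105 [327.3 255.8] [0.4933 0.0175 0.0934] [0.4934 0.0168 0.0926] [0.4899 0.0216 0.097 ]
side white 102 [351. 243.] [ 0.4849 -0.0572  0.0937] [ 0.4866 -0.0592  0.0926] [ 0.4818 -0.053   0.097 ]
side green 105 [372.3 230.7] [ 0.4775 -0.1305  0.095 ] [ 0.4788 -0.1338  0.0937] [ 0.4756 -0.1278  0.097 ]
```

```bash
python3 - <<'E'
from h import *
g=dict(blue=(.4975,.085),yellow=(.4915,.011),white=(.485,-.064),green=(.479,-.138))
for n in("top","side"):
    p=grab_frame(n);z=p["range_z"];v,u=np.mgrid[:480,:640]
    c=np.stack([(u-p["cx"])*z/p["fx"],(v-p["cy"])*z/p["fy"],z],-1);W=(c-p["t"])@p["R"]
    for k in g:
        q=(np.hypot(W[...,0]-g[k][0],W[...,1]-g[k][1])<.033)&(z>0)&(W[...,2]>.087)&(W[...,2]<.11)
        P=W[q];uv=np.argwhere(q).mean(0);(cx,cy),r=cv2.minEnclosingCircle((P[:,:2]*1000).astype(np.float32))
        print(n,k,q.sum(),P.mean(0).round(4),"circ",round(cx,1),round(cy,1),round(r,1),"z95",np.percentile(P[:,2],[50,90]).round(4),"plane",onplane(p,uv[1],uv[0],.097).round(4))
    if n=="top":
        im=p["image"][230:310,225:425,::-1].copy();cv2.imwrite("pics/topcrop.png",cv2.resize(im,None,fx=4,fy=4,interpolation=cv2.INTER_NEAREST))
E
```

```text
top blue 97 [0.502  0.0847 0.096 ] circ 502.7 85.0 15.9 z95 [0.096  0.1014] plane [0.5018 0.0847 0.097 ]
top yellow 98 [0.4948 0.01   0.095 ] circ 495.1 10.5 16.1 z95 [0.0951 0.0996] plane [0.4945 0.01   0.097 ]
top white 100 [ 0.4873 -0.0641  0.0939] circ 487.3 -64.3 15.9 z95 [0.0937 0.0981] plane [ 0.4869 -0.0639  0.097 ]
top green 100 [ 0.4796 -0.1384  0.0964] circ 480.5 -139.0 16.1 z95 [0.0963 0.1014] plane [ 0.4795 -0.1384  0.097 ]
side blue 146 [0.4991 0.0918 0.0944] circ 501.2 89.3 17.5 z95 [0.0951 0.0971] plane [0.4966 0.0944 0.097 ]
side yellow 123 [0.4922 0.0177 0.0932] circ 495.0 17.4 17.1 z95 [0.0939 0.0956] plane [0.4887 0.022  0.097 ]
side white 110 [ 0.4843 -0.0565  0.0934] circ 485.6 -58.5 16.6 z95 [0.0941 0.0959] plane [ 0.481  -0.0519  0.097 ]
side green 120 [ 0.477  -0.1308  0.0945] circ 478.3 -134.2 18.6 z95 [0.0956 0.0978] plane [ 0.4747 -0.1274  0.097 ]
```

View pics/topcrop.png

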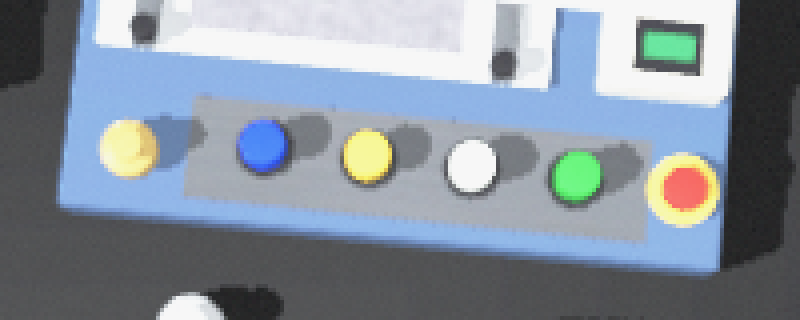

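Top-view centres fit well, with 16 mm radius and 75 mm pitch: blue (.502,.085), yellow (.495,.010), white (.487,-.064), green (.480,-.138). Next I move toward white with the fingers shut.

```bash
python3 -m creep '[[[1,0.014,-0.013,0,0,0,0],[1,0.028,-0.027,0,0,0,0],[1,0.028,-0.027,0,0,0,0],[1,0.028,-0.027,0,0,0,0],[1,0.028,-0.027,0,0,0,0],[1,0.028,-0.027,0,0,0,0],[1,0.028,-0.027,0,0,0,0],[1,0.028,-0.027,0,0,0,0],[1,0.028,-0.027,0,0,0,0],[1,0.014,-0.013,0,0,0,0]]]' 20
cat > d.py <<'E'
import sys
from h import *
from scipy.spatial.transform import Rotation as R
s=observe();r=R.from_euler("xyz",s["tool_rot"])
K=dict(white=(.487,-.064),blue=(.502,.085),green=(.480,-.138))
for z in(.12,.098):print(z,r.inv().apply(np.r_[K[sys.argv[1]],z]-s["position"]).round(4))
print(s["clock"],np.round(s["position"],4),np.round(s["tool_rot"],3),np.round(s["force"],2),s["grip_width"])
E
python3 d.py white
```

```text
clock: 1.7
position: [0.3465, -0.2993, 0.2316]
tool_rot: [3.142, -0.001, 0.273]
force: [-0.4, -1.7, -0.3]
grip_width: 0.0003
finger_force: 0.0
0.12 [ 0.1986 -0.1888  0.1117]
0.098 [ 0.1986 -0.1888  0.1337]
1.7 [ 0.3465 -0.2993  0.2316] [ 3.142e+00 -1.000e-03  2.730e-01] [-0.37 -1.7  -0.29] 0.00025014215217654894
```

```bash
python3 -m creep '[[[1,0.012,-0.012,0,0,0,0],[1,0.026,-0.025,0,0,0,0],[1,0.027,-0.026,0,0,0,0],[1,0.027,-0.026,0.005,0,0,0],[1,0.027,-0.026,0.015,0,0,0],[1,0.027,-0.026,0.02,0,0,0],[1,0.027,-0.025,0.025,0,0,0],[1,0.019,-0.018,0.025,0,0,0],[1,0.0066,-0.0048,0.015,0,0,0],[1,0,0,0,0,0,0]]]'; python3 d.py white
```

```text
clock: 2.7
position: [0.4856, -0.0662, 0.1247]
tool_rot: [-3.14, 0.002, 0.272]
force: [0.1, -1.6, -0.9]
grip_width: -0.0001
finger_force: 0.0
0.12 [ 0.002  -0.0017  0.0047]
0.098 [ 0.002  -0.0017  0.0267]
2.7 [ 0.4856 -0.0662  0.1247] [-3.14e+00  2.00e-03  2.72e-01] [ 0.11 -1.57 -0.9 ] -9.514401810253597e-05
```

```bash
python3 -m creep '[[[1,0.002,-0.0017,0.01,0,0,0],[1,0,0,0.01,0,0,0],[1,0,0,0.005,0,0,0],[1,0,0,0.003,0,0,0],[1,0,0,0.002,0,0,0],[1,0,0,0.002,0,0,0],[1,0,0,0.002,0,0,0],[1,0,0,0,0,0,0]]]'; python3 d.py white
```

```text
clock: 3.5
position: [0.4875, -0.065, 0.0923]
tool_rot: [3.141, -0.0, 0.27]
force: [-0.7, 0.2, 0.5]
grip_width: 0.0001
finger_force: 0.0
0.12 [-0.0002 -0.0011 -0.0277]
0.098 [-0.0003 -0.0011 -0.0057]
3.5 [ 0.4875 -0.065   0.0923] [ 3.141 -0.     0.27 ] [-0.74  0.2   0.53] 8.041922727022188e-05
```

```bash
python3 -m creep '[[[1,0,0,0.002,0,0,0],[1,0,0,0,0,0,0]]]'; python3 -m creep '[[[1,0,0,0.002,0,0,0],[1,0,0,0,0,0,0]]]'; python3 -m creep '[[[1,0,0,0.002,0,0,0],[1,0,0,0,0,0,0]]]'
```

```text
clock: 3.7
position: [0.4876, -0.0648, 0.0902]
tool_rot: [-3.142, -0.0, 0.27]
force: [-0.1, -0.2, -0.3]
grip_width: -0.0
finger_force: 0.0
clock: 3.9
position: [0.4876, -0.0648, 0.0882]
tool_rot: [-3.142, -0.0, 0.27]
force: [0.4, 0.3, 0.2]
grip_width: -0.0004
finger_force: 0.0
clock: 4.1
position: [0.4875, -0.0648, 0.0861]
tool_rot: [-3.141, 0.0, 0.27]
force: [0.5, -0.8, -0.7]
grip_width: -0.0
finger_force: 0.0
```

No contact force yet, so I'll look.

```bash
python3 - <<'E'
from h import *
a=[]
for n,(v0,u0) in dict(side=(180,270),top=(220,270)).items():
    p=grab_frame(n);a.append(cv2.resize(p["image"][v0:v0+110,u0:u0+145,::-1],(580,440)[:2]) if 0 else cv2.resize(p["image"][v0:v0+100,u0:u0+130,::-1],(390,300)))
    X=p["R"]@observe()["position"]+p["t"];print(n,X[0]/X[2]*p["fx"]+p["cx"],X[1]/X[2]*p["fy"]+p["cy"])
cv2.imwrite("pics/c1.png",np.hstack(a));print(observe()["joint_efforts"])
E
```

```text
side 351.99440949729063 243.93667388115628
top 343.08452786328917 271.53325381918154
[-2.38717685e-02 -8.04027200e+01 -1.68214235e+00 -2.27809078e+01
  2.05515046e-02 -2.75386678e-02 -8.47928430e-03]
```

View pics/c1.png

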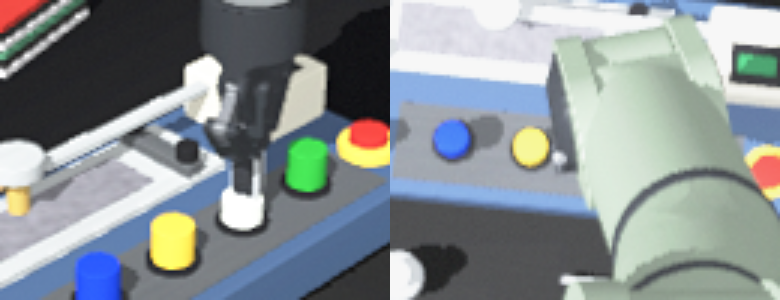

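The side crop shows the fingertips on the white key. Its visible side (about 30 px) is shorter than yellow's (about 50 px), so it seems to be pressed already. I'll measure it.

```bash
cat > m.py <<'E'
from h import *
g=dict(blue=(.502,.085),yellow=(.495,.010),white=(.487,-.064),green=(.480,-.138))
p=grab_frame("side");z=p["range_z"];v,u=np.mgrid[:480,:640]
c=np.stack([(u-p["cx"])*z/p["fx"],(v-p["cy"])*z/p["fy"],z],-1);W=(c-p["t"])@p["R"]
S=cv2.cvtColor(p["image"],cv2.COLOR_RGB2HSV).astype(int)
for k in g:
    n=(np.hypot(W[...,0]-g[k][0],W[...,1]-g[k][1]-.004)<.024)&(z>0)&(W[...,2]>.066)&(W[...,2]<.11)
    q=n&((S[...,2]>110)&(S[...,1]<60) if k=="white" else S[...,1]>150)
    print(k,q.sum(),np.percentile(W[q][:,2],[50,75,90,97]).round(4),"rows",np.argwhere(q)[:,0].min(),np.argwhere(q)[:,0].max())
E
python3 m.py
```

```text
blue 259 [0.0892 0.0956 0.0966 0.0973] rows 264 283
yellow 100 [0.0812 0.0917 0.0937 0.0944] rows 251 269
white 191 [0.0837 0.0871 0.0985 0.1058] rows 236 256
green 202 [0.0888 0.0958 0.0973 0.0986] rows 226 243
```

```bash
python3 -m creep '[[[1,0,0,-0.005,0,0,0],[1,0,0,-0.01,0,0,0],[1,0,0,-0.015,0,0,0],[1,0,0,-0.02,0,0,0],[1,0,0,-0.02,0,0,0],[1,0,0,0,0,0,0]]]';python3 m.py; python3 d.py blue
```

```text
clock: 4.85
position: [0.4888, -0.065, 0.1592]
tool_rot: [3.14, -0.004, 0.27]
force: [0.3, 0.1, 0.3]
grip_width: 0.0001
finger_force: 0.0
blue 255 [0.0892 0.0956 0.0965 0.0979] rows 264 283
yellow 85 [0.0832 0.0906 0.0939 0.0956] rows 251 269
white 176 [0.0826 0.0852 0.0861 0.0871] rows 242 256
green 204 [0.089  0.096  0.0974 0.0985] rows 226 243
0.12 [ 0.0531 -0.141   0.0379]
0.098 [ 0.0531 -0.141   0.0599]
4.9 [ 0.4882 -0.065   0.1579] [ 3.141e+00 -3.000e-03  2.700e-01] [-0.7  -0.92 -0.75] -0.00014491212255935207
```

White's top is now about 0.086, a travel of roughly 11 mm, and it stays down. Blue next.

```bash
python3 -m creep '[[[1,0.005,-0.013,0,0,0,0],[1,0.011,-0.029,0,0,0,0],[1,0.013,-0.035,0,0,0,0],[1,0.012,-0.033,0,0,0,0],[1,0.008,-0.022,0.005,0,0,0],[1,0.004,-0.009,0.015,0,0,0],[1,0,0,0.015,0,0,0],[1,0,0,0.01,0,0,0],[1,0,0,0,0,0,0]]]'; python3 d.py blue
```

```text
clock: 5.8
position: [0.5, 0.0853, 0.1099]
tool_rot: [-3.141, 0.003, 0.27]
force: [-0.2, -0.7, 0.7]
grip_width: 0.0001
finger_force: 0.0
0.12 [ 0.0018  0.0008 -0.0101]
0.098 [0.0018 0.0008 0.0119]
5.8 [0.5    0.0853 0.1099] [-3.141e+00  3.000e-03  2.700e-01] [-0.2  -0.65  0.66] 8.955462310924507e-05
```

```bash
python3 -m creep '[[[1,0.002,0,0.006,0,0,0],[1,0,0,0.004,0,0,0],[1,0,0,0.003,0,0,0],[1,0,0,0.003,0,0,0],[1,0,0,0.003,0,0,0],[1,0,0,0.002,0,0,0],[1,0,0,0.002,0,0,0],[1,0,0,0,0,0,0]]]';python3 -m creep '[[[1,0,0,0,0,0,0]]]'; python3 d.py blue
```

```text
clock: 6.6
position: [0.503, 0.0856, 0.0881]
tool_rot: [-3.142, 0.0, 0.27]
force: [0.7, 0.5, 0.8]
grip_width: 0.0001
finger_force: 0.0
clock: 6.7
position: [0.5029, 0.0857, 0.0882]
tool_rot: [-3.141, 0.0, 0.27]
force: [-0.8, 0.4, -0.2]
grip_width: 0.0
finger_force: 0.0
0.12 [-0.001   0.0004 -0.0318]
0.098 [-0.001   0.0004 -0.0098]
6.7 [0.5029 0.0857 0.0882] [-3.141  0.     0.27 ] [-0.76  0.38 -0.23] 3.789479455703475e-05
```

```bash
python3 -m creep '[[[1,0,0,0.002,0,0,0],[1,0,0,0,0,0,0]]]'; python3 -m creep '[[[1,0,0,-0.005,0,0,0],[1,0,0,-0.01,0,0,0],[1,0,0,-0.015,0,0,0],[1,0,0,-0.02,0,0,0],[1,0,0,-0.02,0,0,0],[1,0,0,0,0,0,0]]]';python3 m.py; python3 d.py green
```

```text
clock: 6.9
position: [0.503, 0.0857, 0.0862]
tool_rot: [-3.142, -0.0, 0.27]
force: [0.3, 0.3, -0.5]
grip_width: -0.0003
finger_force: 0.0
clock: 7.5
position: [0.5042, 0.0859, 0.1592]
tool_rot: [3.141, -0.004, 0.27]
force: [-0.7, 0.5, -0.3]
grip_width: 0.0002
finger_force: 0.0
blue 200 [0.0834 0.0855 0.0866 0.0874] rows 268 283
yellow 74 [0.0806 0.0902 0.0939 0.0954] rows 251 269
white 170 [0.0827 0.0855 0.0863 0.0872] rows 242 256
green 204 [0.09   0.0955 0.0971 0.0985] rows 226 243
0.12 [-0.0825  0.2093  0.0377]
0.098 [-0.0825  0.2093  0.0597]
7.55 [0.5037 0.0857 0.1579] [ 3.141e+00 -3.000e-03  2.700e-01] [-0.94 -0.4   0.22] -0.00014777935488043093
```

Blue is down by about 10 mm, and yellow is unchanged. Green next.

```bash
python3 -m creep '[[[1,-0.006,0.015,0,0,0,0],[1,-0.012,0.031,0,0,0,0],[1,-0.015,0.038,0,0,0,0],[1,-0.015,0.038,0,0,0,0],[1,-0.015,0.038,0,0,0,0],[1,-0.012,0.031,0,0,0,0],[1,-0.0075,0.018,0.015,0,0,0],[1,0,0,0.018,0,0,0],[1,0,0,0.012,0,0,0],[1,0,0,0,0,0,0]]]'; python3 d.py green
```

```text
clock: 8.55
position: [0.4783, -0.1371, 0.1098]
tool_rot: [-3.14, 0.002, 0.27]
force: [0.3, 0.5, 0.7]
grip_width: -0.0003
finger_force: 0.0
0.12 [ 0.0014  0.0013 -0.0102]
0.098 [0.0015 0.0013 0.0118]
8.55 [ 0.4783 -0.1371  0.1098] [-3.14e+00  2.00e-03  2.70e-01] [0.3  0.52 0.7 ] -0.00028996839958091847
```

```bash
python3 -m creep '[[[1,0.001,0.001,0.006,0,0,0],[1,0,0,0.004,0,0,0],[1,0,0,0.003,0,0,0],[1,0,0,0.003,0,0,0],[1,0,0,0.003,0,0,0],[1,0,0,0.002,0,0,0],[1,0,0,0.002,0,0,0],[1,0,0,0.002,0,0,0],[1,0,0,0,0,0,0]]]'; python3 -m creep '[[[1,0,0,-0.005,0,0,0],[1,0,0,-0.01,0,0,0],[1,0,0,-0.015,0,0,0],[1,0,0,-0.02,0,0,0],[1,0,0,-0.03,0,0,0],[1,0,0,-0.03,0,0,0],[1,0,0,0,0,0,0]]]';python3 m.py; python3 - <<'E'
from h import *
p=grab_frame("side");cv2.imwrite("pics/end.png",cv2.resize(p["image"][150:350,190:450,::-1],None,fx=3,fy=3))
s=observe();print(s["clock"],s["position"])
E
```

```text
clock: 9.45
position: [0.4804, -0.1384, 0.0861]
tool_rot: [-3.142, 0.0, 0.27]
force: [-0.3, -0.0, -0.5]
grip_width: 0.0006
finger_force: 0.0
clock: 10.15
position: [0.4819, -0.1389, 0.2004]
tool_rot: [3.139, -0.005, 0.269]
force: [0.3, 0.5, -0.6]
grip_width: 0.0002
finger_force: 0.0
blue 202 [0.0836 0.0855 0.0867 0.0876] rows 268 283
yellow 105 [0.0822 0.0924 0.0946 0.0954] rows 251 269
white 171 [0.0825 0.085  0.086  0.0869] rows 242 256
green 154 [0.0827 0.0853 0.0863 0.087 ] rows 230 243
10.25 [ 0.48049559 -0.13868531  0.19723414]
```

View pics/end.png

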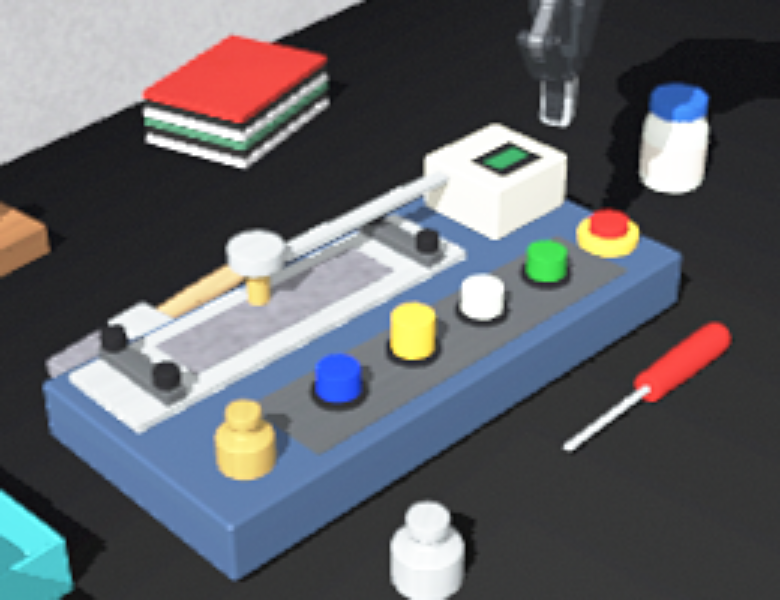

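The picture shows blue (338,380), white (482,297) and green (547,262) down. Yellow (412,333) is still up, the red stop (608,225) is untouched, nothing else has moved, and the gripper is clear.

```bash
python3 -c "from workcell import *; print(job_done())"
```

```text
the job is handed in; nothing more can be done
None
```

I pressed the white, blue and green keys in that order, each down about 1 cm and staying there; the yellow key and red stop were not pressed, nothing loose was moved, and I handed the job in at about 10 s with the arm clear.

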